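Stir the clay beads before the class draws its sample

TASK

Take the stirring rod by its wooden handle, put its foot down close to the floor of the steel dish and stir the clay beads clockwise (seen from above), three full turns about half way between the middle and the wall, so that the beads are shifted all around. Then stand the rod upright on the cork coaster again, foot fully on the cork, and let go. Keep all the beads in the dish, touch them only with the rod, and leave everything else where it is.

Things in the scene. Friction and masses are not known exactly. Their poses are not given: they have to be found in the camera images.
- dish: Round flat-floored steel dish fixed to the table, left or right, turned any way. Outside 156 mm across at the foot, 160 at the rim, 50 high; floor 6 mm thick, inside 148 mm across at the floor. Origin: centre of its underside, z up; a small pouring lip juts from the rim at its +x. At the start the beads lie opposite the lip; the floor is clear in front of the lip, from 15 mm off the middle to the wall, so the rod can be lowered there.
- rod: Stirring rod upright on the coaster, 170 mm tall, 0.14 kg: steel foot disc 28 mm across, 14 thick; shaft 12 mm across; square wooden handle 18 x 18 mm from 110 to 170 mm up (flats face its x and y; pinch it from above at 140 mm, about 45 N holds it while stirring). Origin: centre of the foot's underside, z up. Circled 30 to 38 mm from the dish's middle it leaves beads room to pass at the wall; wider may wedge them.
- coaster: Round cork coaster, 90 mm across, 4 mm thick, fixed to the table, on the other side of the middle from the dish. Origin: centre of its underside. The rod starts on it and has to stand on it again, the whole foot on the cork.
- large1: Large chunky glazed clay bead: upright drum 24 mm across, 20 mm high, 19 g, standing on the dish's floor on the side away from the lip. Origin: centre of its flat underside. It is smooth and slides easily when pushed, and may tip over, which does no harm.
- large2: Large chunky glazed clay bead: upright drum 24 mm across, 20 mm high, 19 g, standing on the dish's floor on the side away from the lip. Origin: centre of its flat underside. It is smooth and slides easily when pushed, and may tip over, which does no harm.
- large3: Large chunky glazed clay bead: upright drum 24 mm across, 20 mm high, 19 g, standing on the dish's floor on the side away from the lip. Origin: centre of its flat underside. It is smooth and slides easily when pushed, and may tip over, which does no harm.
- small1: Small chunky glazed clay bead: upright drum 20 mm across, 16 mm high, 11 g, standing on the dish's floor on the side away from the lip. Origin: centre of its flat underside. It is smooth and slides easily when pushed, and may tip over, which does no harm.
- small2: Small chunky glazed clay bead: upright drum 20 mm across, 16 mm high, 11 g, standing on the dish's floor on the side away from the lip. Origin: centre of its flat underside. It is smooth and slides easily when pushed, and may tip over, which does no harm.
- small3: Small chunky glazed clay bead: upright drum 20 mm across, 16 mm high, 11 g, standing on the dish's floor on the side away from the lip. Origin: centre of its flat underside. It is smooth and slides easily when pushed, and may tip over, which does no harm.
- small4: Small chunky glazed clay bead: upright drum 20 mm across, 16 mm high, 11 g, standing on the dish's floor on the side away from the lip. Origin: centre of its flat underside. It is smooth and slides easily when pushed, and may tip over, which does no harm.
- tape: Grey ring of tape lying flat, 66 mm across, 22 mm high. Origin: centre of its underside. A bystander: leave it alone.
- cell: Large black battery cell standing upright, 33 mm across, 61 mm high. Origin: centre of its underside. A bystander: leave it alone.
- meter: Black hand multimeter lying on its back, 140 x 75 mm, 42 mm high, beyond the dish and the coaster. Origin: centre of its underside. A bystander: leave it alone.
- beaker: Glass beaker, 66 mm across, 85 mm high, towards the back left. Origin: centre of its underside. A bystander: leave it alone.
- jar: White closed jar, 64 mm across, 85 mm high, towards the back right. Origin: centre of its underside. A bystander: leave it alone.
- driver: Screwdriver lying flat, 170 mm long, far left. Origin: centre of its underside. A bystander: leave it alone.

How it is judged (in metres and radians):
On the way, in this order (a step that is already met when the one before it is completed fails the run):
1. round 1: the rod's foot is low in the dish (underside less than 12 mm over its floor), on the pouring-lip side, 15 mm or more out from the middle and within 15 mm of that line (x of rod in the frame of dish above 0.015 m and y of rod in the frame of dish between -0.015 and 0.015 m and horizontal distance between rod and dish below 0.065 m and z of rod in the frame of dish between 0 and 0.018 m), for 0.02 s.
2. round 1: the rod's foot is low in the dish (underside less than 12 mm over its floor), a quarter turn clockwise from the lip, 15 mm or more out from the middle and within 15 mm of that line (y of rod in the frame of dish below -0.015 m and x of rod in the frame of dish between -0.015 and 0.015 m and horizontal distance between rod and dish below 0.065 m and z of rod in the frame of dish between 0 and 0.018 m), for 0.02 s.
3. round 1: the rod's foot is low in the dish (underside less than 12 mm over its floor), opposite the lip, 15 mm or more out from the middle and within 15 mm of that line (x of rod in the frame of dish below -0.015 m and y of rod in the frame of dish between -0.015 and 0.015 m and horizontal distance between rod and dish below 0.065 m and z of rod in the frame of dish between 0 and 0.018 m), for 0.02 s.
4. round 1: the rod's foot is low in the dish (underside less than 12 mm over its floor), three quarters of a turn clockwise from the lip, 15 mm or more out from the middle and within 15 mm of that line (y of rod in the frame of dish above 0.015 m and x of rod in the frame of dish between -0.015 and 0.015 m and horizontal distance between rod and dish below 0.065 m and z of rod in the frame of dish between 0 and 0.018 m), for 0.02 s.
5. round 2: the rod's foot is low in the dish (underside less than 12 mm over its floor), on the pouring-lip side, 15 mm or more out from the middle and within 15 mm of that line (all of step 1), for 0.02 s.
6. round 2: the rod's foot is low in the dish (underside less than 12 mm over its floor), a quarter turn clockwise from the lip, 15 mm or more out from the middle and within 15 mm of that line (all of step 2), for 0.02 s.
7. round 2: the rod's foot is low in the dish (underside less than 12 mm over its floor), opposite the lip, 15 mm or more out from the middle and within 15 mm of that line (all of step 3), for 0.02 s.
8. round 2: the rod's foot is low in the dish (underside less than 12 mm over its floor), three quarters of a turn clockwise from the lip, 15 mm or more out from the middle and within 15 mm of that line (all of step 4), for 0.02 s.
At the end, for the whole second after the job is handed in: The rod stands upright (within 0.1 rad), still and released on the coaster, its axis within 33 mm of the coaster's centre; all seven beads are in the dish, and at least two of the three large and two of the four small ones lie more than 10 mm from where they started (horizontal distance between rod and coaster below 0.033 m and z of rod in the frame of coaster between 0.001 and 0.008 m and angle between rod's own z axis and vertical below 0.1 rad and linear speed of rod below 0.02 m/s and (distance of each of large1, large2 from where it was at the start of the episode above 0.01 m or distance of each of large1, large3 from where it was at the start of the episode above 0.01 m or distance of each of large2, large3 from where it was at the start of the episode above 0.01 m) and (distance of each of small1, small2 from where it was at the start of the episode above 0.01 m or distance of each of small1, small3 from where it was at the start of the episode above 0.01 m or distance of each of small1, small4 from where it was at the start of the episode above 0.01 m or distance of each of small2, small3 from where it was at the start of the episode above 0.01 m or distance of each of small2, small4 from where it was at the start of the episode above 0.01 m or distance of each of small3, small4 from where it was at the start of the episode above 0.01 m) and horizontal distance between each of large1, large2, large3, small1, small2, small3, small4 and dish below 0.07 m and z of each of large1, large2, large3, small1, small2, small3, small4 in the frame of dish below 0.05 m); the robot touches nothing.
It fails at once if the fingers touch a bead (contact force between the fingers and large1 above 0.5 N or contact force between the fingers and large2 above 0.5 N or contact force between the fingers and large3 above 0.5 N or contact force between the fingers and small1 above 0.5 N or contact force between the fingers and small2 above 0.5 N or contact force between the fingers and small3 above 0.5 N or contact force between the fingers and small4 above 0.5 N).
It fails at once if a bystander is moved more than 30 mm (distance of any of tape, cell, meter, beaker, jar, driver from where it was at the start of the episode above 0.03 m).
It also fails if it takes over 72 s, if anything falls off the work surface, if the arm or the gripper's body presses on something with over 40 N, if the wrist force passes 120 N, or if a joint passes its speed limit or range.

ROBOT

A 6-joint arm with a two-finger parallel gripper is mounted at the origin on the work surface. World frame = base frame: x ahead of the robot, y to its left, z up, the work surface at z = 0. Lengths are in m, angles in degrees, forces in N, time in s.
With the tool pointing down it reaches from about 0.425 to 1.125 m from the base axis. Payload 14.9 kg.
Tool frame: the origin (TCP) lies on the centre line of the jaws, within the pads' length; the fingertips stand 25 mm ahead of it and the grasp point (between the pads) lies 6 mm ahead of it; z points along the fingers, y is the direction in which the jaws open and shut (so a half turn about z gives the same grasp; the last joint's range is limited). The gripper opens to 91 mm and grips with 3 to 60 N. Pads are 32 mm wide; open, the fingers measure 118 mm over their backs; the gripper's body (76 mm by 178 mm) begins 60 mm behind the grasp point.
Start: joints at [-73.871, 21.709, 99.362, -0, 58.929, -1.908], TCP at [0.217, -0.666, 0.239] pointing down, gripper open.
Joint ranges: [-158.91, 158.91], [-42.39, 125.64], [0.06, 152.35], [-60.88, 240.88], [17.5, 164.5], [-176.32, 176.32]. Speed limits (degrees/s): [108.29, 108.29, 136.94, 180, 180, 180].

INTERFACE

Orientations are given as [roll, pitch, yaw] about the fixed x, y, z axes, in that order (R = Rz(yaw) Ry(pitch) Rx(roll)).
In Python, from rig import arm gives the robot as it stands.
- The arm moves only by the tool arm_command, never from a script. Its arguments are lists of equal length, an entry for each row: "travel": the shift along the tool's x, y, z scaled (see below), a list of three; "dr": the turn, a rotation vector about the tool's x, y, z scaled (see below), a list of three; "grip": the closure, from 0 (fully open) to 1 (shut). A call has 1 to 12 rows; each row is the pose to reach, as a shift and turn from the pose commanded when the call began, along the tool's axes at that moment, turning the shorter way round; what a row does not reach only later rows make up. The controller multiplies each number of a shift by 0.4 m and each number of a turn by 360 degrees. A row lasts 1/10 s, in which the tool goes at most 50 mm and 8.59 degrees, less where a joint would pass 70% of its speed; a pose out of reach is approached as far as the arm can. A call with a number of a shift or a turn outside -1 to 1 is refused whole. A call with a gripper value outside its range is refused whole. The fingers move at their own pace and stop on an object; "newtons" is the grip in N (left out, the last holds). Time passes only in rows, so rows that repeat a pose let the fingers close. It gives the time, the measured TCP pose, the force and the opening at its end, in the units of the state.
- arm.sense(): the state, without advancing time (a new reading comes with each control period).
- arm.snapshot(name): name is "scene" or "top" or "wrist"; returns (picture, depth): 384x512x3 uint8, red, green, blue; 384x512 float32, m along the optical axis (not along the pixel's ray), 0 where there is no reading.
- arm.camera_model(name): a dict with "intrinsics" (3x3 intrinsics, pixels), "xyz" and "rotation" of the camera in the world. Camera axes: x right, y down, z forward; pixel columns grow to the right and rows downward; lengths in m; the calibration is good to about 2 mm. A picture is of the moment at which its call begins: read the wrist's pose just before it. camera_model takes no time and is no camera call; for the wrist camera it gives the pose at the moment of the call.
- arm.finish_job(): hands the job in, once; it reports no verdict.
Trained networks look in the newest picture that a camera, given by its name, has taken for a name from the list of things; names that differ only in an ending like _2 or _b are one class to them, and where a whole thing is asked for, a point or a joint stands for the part that bears it (a point fixed in the world has none). Each returns a list of dicts, best first, with "p" (0 to 1); they miss things now and then, are a little off and sometimes report something else, mostly with a low value. They report only what shows in the picture. A call takes as long as a camera call.
- arm.outline_of(camera, name): "pixels" (384x512 bool, what is visible of it) and "rect" ([left, top, width, height] in pixels, round what is visible of it).
The state is a dict: "time_s": time; "qpos": joint angles; "qd": joint speeds; "joint_torque": joint torques, N m; "eef_pos": TCP position; "orientation": TCP orientation; "force": force on the tool from outside, world axes, zero at the start; "wrist_torque": the same for the moment, N m; "gripper_width": finger opening in m.
Only numpy, scipy, OpenCV 4.12 (cv2) and the standard library are available. Lean on these libraries where they do the work, as an engineer would, in place of code of your own. Each camera call takes 0.05 s, during which the arm holds its last target. There are 200 camera calls.

## Working session

There is one attempt and no reset: what is moved stays moved. The work goes in short steps, Python scripts to look and compute and a tool call to move; the robot and the scene stay as the last step left them, time stands still between calls to the robot, and variables do not carry over. Pictures are saved under pics/ and viewed, on a budget of 10 in all, crops included, one or two more only if the job needs it, and the job is handed in when it is done.

Besides the shell and the picture viewer there is one more tool, called after "Emit:" by a JSON object that holds its "method" and its "body", one argument or row to a line. arm_command: Moves the arm, as the interface text tells. Its arguments: {"type":"object","properties":{"travel":{"type":"array","items":{"type":"array","items":{"type":"number"}}},"dr":{"type":"array","items":{"type":"array","items":{"type":"number"}}},"grip":{"type":"array","items":{"type":"number"}},"newtons":{"type":"number"}},"required":["travel","dr","grip"]}

```bash
mkdir -p pics; ls; cat > h.py <<'E'
import numpy as np, cv2
from rig import arm
from scipy.spatial.transform import Rotation as R
def cloud(cam, depth, mask):
    m=arm.camera_model(cam); K=np.array(m["intrinsics"]); Rm=np.array(m["rotation"]); 
    if Rm.shape!=(3,3): Rm=R.from_euler('xyz',Rm,degrees=True).as_matrix()
    v,u=np.nonzero(mask&(depth>0)); z=depth[v,u]
    return (np.c_[(u-K[0,2])/K[0,0]*z,(v-K[1,2])/K[1,1]*z,z])@Rm.T+np.array(m["xyz"])
E
python3 - <<'E'
from h import *
a,d=arm.snapshot("top"); b,d2=arm.snapshot("scene")
np.savez('top.npz',a=a,d=d)
cv2.imwrite('pics/a.png',a[:,:,::-1]); cv2.imwrite('pics/b.png',b[:,:,::-1])
print(arm.camera_model("top"),arm.sense())
for cam,dd in (("top",d),("scene",d2)):
  for n in ("dish","rod","coaster"):
    for o in arm.outline_of(cam,n)[:2]:
        p=cloud(cam,dd,o["pixels"])
        print(cam,n,o["p"],o["rect"],len(p),np.round(p.min(0),4),np.round(p.max(0),4),np.round(np.median(p,0),4))
        np.save(f'{cam}_{n}.npy',o["pixels"]) 
E
```

```text
pics
{'intrinsics': array([[430.78216816,   0.        , 256.40137184],
       [  0.        , 430.78216816, 187.18041796],
       [  0.        ,   0.        ,   1.        ]]), 'xyz': array([0.47378847, 0.07036835, 1.11930975]), 'rotation': array([-1.73672907e+02, -1.22990302e-01, -9.01071749e+01])} {'time_s': 0.1, 'qpos': array([-7.38713294e+01,  2.17352372e+01,  9.93895298e+01,  7.39272535e-04,
        5.89265246e+01, -1.90732033e+00]), 'qd': array([-0.02521962, -0.04603433, -0.13435421, -0.1047269 , -0.02747171,
        0.00698064]), 'joint_torque': array([ 1.72140335e-04, -7.65044904e+01, -4.35294092e+01,  6.52513630e-02,
        3.98504769e-02,  4.97130486e-06]), 'eef_pos': array([ 0.21665282, -0.66531965,  0.23838079]), 'orientation': array([-1.79948758e+02, -2.33963112e-03,  1.80356081e+01]), 'force': array([-0.28355619, -0.09685274,  0.71168576]), 'wrist_torque': array([-0.01284703, -0.03738753,  0.02640706]), 'gripper_width': 0.0910631805947702}
top dish 0.58 [167.2, 193.8, 68.6, 61.2] 2815 [ 0.4226  0.1183 -0.0034] [0.5759 0.2921 0.0583] [0.4943 0.2072 0.0065]
top rod 0.57 [363.0, 186.3, 29.4, 17.5] 204 [ 0.5571 -0.2321  0.012 ] [ 0.5788 -0.205   0.177 ] [ 0.5667 -0.2138  0.1253]
top coaster 0.63 [347.3, 180.1, 32.8, 38.0] 747 [ 0.5271 -0.2541 -0.0041] [ 0.6166 -0.1669  0.1183] [ 0.5712 -0.2068  0.0036]
top coaster 0.4 [361.2, 117.0, 32.0, 27.3] 673 [ 0.7089 -0.269  -0.0023] [ 0.765  -0.2103  0.0899] [ 0.7332 -0.2342  0.0824]
scene dish 0.66 [295.0, 189.4, 74.2, 73.3] 3557 [ 0.4238  0.1015 -0.0025] [0.5831 0.2946 0.0532] [0.4933 0.2005 0.0142]
scene rod 0.59 [216.8, 84.1, 10.7, 59.5] 423 [ 0.4538 -0.4562 -0.0032] [ 0.5844 -0.2039  0.1752] [ 0.5726 -0.2146  0.0972]
scene coaster 0.73 [204.9, 133.5, 33.9, 17.4] 439 [ 0.5298 -0.2646 -0.0025] [ 0.6197 -0.1661  0.0189] [ 0.581  -0.2037  0.0034]
```

View pics/a.png

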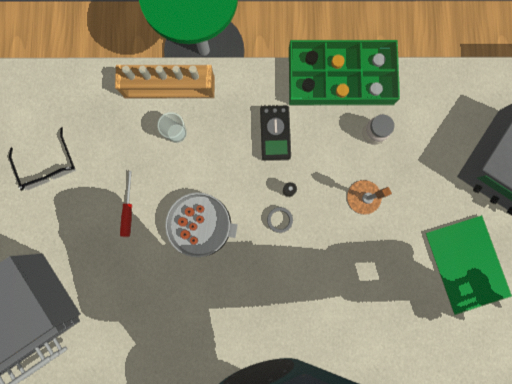

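View pics/b.png

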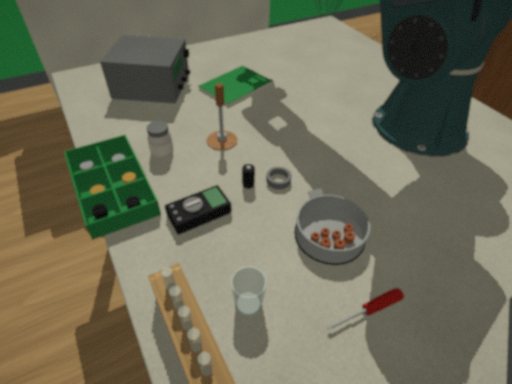

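The top view shows the dish at (198,224) with its lip at (233,230). The coaster and rod are at about (366,196) and the beads at (190,224), with the tape at (278,218) and the cell at (290,188). Next I'll fit the dish circle and the lip direction.

```bash
cat >> h.py <<'E'
def fitc(p):
    A=np.c_[2*p[:,:2],np.ones(len(p))]; s=np.linalg.lstsq(A,(p[:,:2]**2).sum(1),rcond=None)[0]
    return s[:2],np.sqrt(s[2]+s[:2]@s[:2])
def inv_tool(dp,st=None):
    st=st or arm.sense(); return R.from_euler('xyz',st["orientation"],degrees=True).as_matrix().T@np.array(dp)/0.4
E
python3 - <<'E'
from h import *
t=np.load('top.npz'); d=t['d']
m=cv2.dilate(np.load('top_dish.npy').astype(np.uint8),np.ones((25,25)))>0
p=cloud("top",d,m); q=p[(p[:,2]>.044)&(p[:,2]<.056)]
c,r=fitc(q)
for _ in range(6):
    e=np.hypot(*(q[:,:2]-c).T); k=abs(e-r)<.004; c,r=fitc(q[k])
print("dish",c,r,k.sum())
e=np.hypot(*(p[:,:2]-c).T); k=(e>.083)&(e<.11)&(p[:,2]>.03)&(p[:,2]<.06); l=p[k]; print("lip",k.sum(),l.mean(0),np.degrees(np.arctan2(*(l.mean(0)[:2]-c)[::-1])))
f=p[(p[:,2]<.02)&(e<.06)];print("floor z",np.median(f[:,2]))
# coaster
m=cv2.dilate(np.load('top_coaster.npy').astype(np.uint8),np.ones((3,3)))>0
a=t['a'].astype(int); mm=np.zeros(d.shape,bool); mm[170:225,335:395]=1
hsv=cv2.cvtColor(t['a'],cv2.COLOR_RGB2HSV)
print(hsv[205,355],hsv[240,420])
mm&=hsv[...,1]>90
q=cloud("top",d,mm); q0=q[q[:,2]<.012]; print("coaster bbox mid",(q0.min(0)+q0.max(0))/2,len(q0)); h=q[q[:,2]>.15]; print("handle top",len(h),h.mean(0),h.min(0),h.max(0))
for z in ((.015,.06),(.06,.1)):
    pp=cloud("top",d,cv2.dilate(np.load('top_rod.npy').astype(np.uint8),np.ones((3,3)))>0);s=pp[(pp[:,2]>z[0])&(pp[:,2]<z[1])];print(z,len(s),s.mean(0))
E
```

```text
dish [0.49981529 0.21396948] 0.07749313279510987 364
lip 84 [0.48498351 0.12528818 0.05064082] -99.49473527540619
floor z 0.005822385702197064
[ 14 139 169] [ 26  37 198]
coaster bbox mid [ 0.57326805 -0.22276293  0.00202959] 756
handle top 85 [ 0.56819941 -0.21652846  0.16998349] [ 0.55861788 -0.22956772  0.15031824] [ 0.57868291 -0.20735177  0.1769811 ]
(0.015, 0.06) 81 [ 0.5669152  -0.21593467  0.02439807]
(0.06, 0.1) 22 [ 0.56660173 -0.21485222  0.08010404]
```

Emit:
{"method": "arm_command", "body": {
  "travel": [
    [0.6,-0.4,-0.1],
    [0.6,-0.4,-0.1],
    [0.6,-0.4,-0.1],
    [0.6,-0.4,-0.1],
    [0.6,-0.4,-0.1],
    [0.6,-0.4,-0.1],
    [0.6,-0.4,-0.1]
  ],
  "dr": [
    [0,0,0],
    [0,0,0],
    [0,0,0],
    [0,0,0],
    [0,0,0],
    [0,0,0],
    [0,0,0]
  ],
  "grip": [0,0,0,0,0,0,0]
}}

```text
time_s: 1.1
eef_pos: [0.3978, -0.4363, 0.2799]
orientation: [180.0, -0.1, 18.2]
force: [0.3, -1.3, -1.0]
gripper_width: 0.0912
```

Emit:
{"method": "arm_command", "body": {
  "travel": [
    [0.55,-0.39,0],
    [0.55,-0.39,0],
    [0.55,-0.39,0],
    [0.55,-0.39,0],
    [0.55,-0.39,0],
    [0.55,-0.39,0],
    [0.55,-0.39,0],
    [0.55,-0.39,0]
  ],
  "dr": [
    [0,0,0],
    [0,0,0],
    [0,0,0],
    [0,0,0],
    [0,0,0],
    [0,0,0],
    [0,0,0],
    [0,0,0]
  ],
  "grip": [0,0,0,0,0,0,0,0]
}}

```text
time_s: 1.9
eef_pos: [0.5561, -0.2232, 0.2788]
orientation: [180.0, 0.0, 18.1]
force: [-0.6, -0.5, 0.8]
gripper_width: 0.0911
```

```bash
python3 - <<'E'
from h import *
m=arm.camera_model("wrist"); a,d=arm.snapshot("wrist"); np.savez('w.npz',a=a,d=d)
cv2.imwrite('pics/c.png',a[:,:,::-1]); print(m,arm.sense()["eef_pos"],arm.sense()["orientation"])
p=cloud("wrist",d,d>0)
for z0,z1 in ((.165,.185),(.12,.16),(.012,.03),(.002,.01)):
    k=(p[:,2]>z0)&(p[:,2]<z1)&(np.hypot(p[:,0]-.57,p[:,1]+.215)<.06); q=p[k]
    if len(q)<20: continue
    r=cv2.minAreaRect(q[:,:2].astype(np.float32)*1000); print(z0,len(q),q.mean(0),r, q.min(0),q.max(0))
E
```

```text
{'intrinsics': array([[300.32213138,   0.        , 257.59656187],
       [  0.        , 300.32213138, 191.79078303],
       [  0.        ,   0.        ,   1.        ]]), 'xyz': array([ 0.63307438, -0.19675001,  0.42528304]), 'rotation': array([ 1.63105937e+02, -3.65650450e-03, -7.19561387e+01])} [ 0.55575222 -0.22362812  0.27876256] [-1.79998106e+02  2.00359507e-02  1.80086691e+01]
0.165 446 [ 0.56934481 -0.21867923  0.17407964] ((568.3258056640625, -219.0880584716797), (18.433837890625, 17.831819534301758), 26.284217834472656) [ 0.55750161 -0.22978388  0.16530871] [ 0.57966168 -0.20808334  0.17651821]
0.12 151 [ 0.57623008 -0.21536078  0.14109296] ((575.6813354492188, -215.44239807128906), (2.064992904663086, 17.761455535888672), 26.38890266418457) [ 0.57080916 -0.22385662  0.12003378] [ 0.57969005 -0.20788451  0.15991548]
0.012 215 [ 0.57165035 -0.21805154  0.01882632] ((570.2342529296875, -218.1710205078125), (23.014476776123047, 27.445363998413086), 22.351694107055664) [ 0.55611701 -0.23266062  0.0126554 ] [ 0.58217622 -0.20522373  0.02942505]
0.002 2703 [ 0.5768752  -0.20925653  0.00467202] ((570.6143188476562, -214.94874572753906), (114.10550689697266, 117.923095703125), 80.87830352783203) [ 0.51099338 -0.27299236  0.0020013 ] [ 0.62970409 -0.15651448  0.00988899]
```

View pics/c.png

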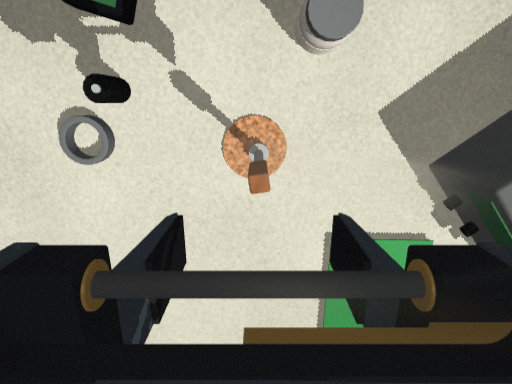

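Emit:
{"method": "arm_command", "body": {
  "travel": [
    [0.034,0,0],
    [0.034,0,0.05],
    [0.034,0,0.13],
    [0.034,0,0.2],
    [0.034,0,0.26],
    [0.034,0,0.3],
    [0.034,0,0.322],
    [0.034,0,0.322],
    [0.034,0,0.322]
  ],
  "dr": [
    [0,0,-0.023],
    [0,0,-0.023],
    [0,0,-0.023],
    [0,0,-0.023],
    [0,0,-0.023],
    [0,0,-0.023],
    [0,0,-0.023],
    [0,0,-0.023],
    [0,0,-0.023]
  ],
  "grip": [0,0,0,0,0,0,0,0,0]
}}

```text
time_s: 2.85
eef_pos: [0.5696, -0.219, 0.151]
orientation: [180.0, -0.0, 26.3]
force: [-0.6, 0.7, 0.3]
gripper_width: 0.0911
```

Emit:
{"method": "arm_command", "body": {
  "travel": [
    [0,0,0],
    [0,0,0],
    [0,0,0],
    [0,0,0],
    [0,0,0],
    [0,0,0],
    [0,0,0],
    [0,0,0],
    [0,0,0],
    [0,0,0]
  ],
  "dr": [
    [0,0,0],
    [0,0,0],
    [0,0,0],
    [0,0,0],
    [0,0,0],
    [0,0,0],
    [0,0,0],
    [0,0,0],
    [0,0,0],
    [0,0,0]
  ],
  "grip": [1,1,1,1,1,1,1,1,1,1],
  "newtons": 45
}}

```text
time_s: 3.85
eef_pos: [0.5692, -0.2185, 0.1501]
orientation: [-180.0, 0.0, 26.3]
force: [-0.8, -0.7, 0.6]
gripper_width: 0.0181
```

Emit:
{"method": "arm_command", "body": {
  "travel": [
    [0,0,-0.05],
    [0,0,-0.15],
    [0,0,-0.24],
    [0,0,-0.25]
  ],
  "dr": [
    [0,0,0],
    [0,0,0],
    [0,0,0],
    [0,0,0]
  ],
  "grip": [1,1,1,1]
}}

```text
time_s: 4.25
eef_pos: [0.571, -0.2193, 0.2546]
orientation: [179.7, -0.2, 26.3]
force: [-0.2, -0.6, -1.2]
gripper_width: 0.0181
```

Emit:
{"method": "arm_command", "body": {
  "travel": [
    [0.01,-0.036,0],
    [0.03,-0.108,0],
    [0.058,-0.208,0],
    [0.085,-0.305,0],
    [0.112,-0.402,0],
    [0.139,-0.499,0],
    [0.166,-0.596,0],
    [0.193,-0.693,0],
    [0.22,-0.79,0],
    [0.245,-0.88,0],
    [0.264,-0.948,0],
    [0.271,-0.973,0]
  ],
  "dr": [
    [0,0,0],
    [0,0,0],
    [0,0,0],
    [0,0,0],
    [0,0,0],
    [0,0,0],
    [0,0,0],
    [0,0,0],
    [0,0,0],
    [0,0,0],
    [0,0,0],
    [0,0,0]
  ],
  "grip": [1,1,1,1,1,1,1,1,1,1,1,1]
}}

```text
time_s: 5.45
eef_pos: [0.492, 0.1805, 0.2486]
orientation: [-180.0, 0.1, 26.4]
force: [-0.2, -0.3, -1.2]
gripper_width: 0.0181
```

```bash
python3 - <<'E'
from h import *
s=arm.sense(); print(s["eef_pos"],s["orientation"],s["gripper_width"])
a,d=arm.snapshot("wrist"); cv2.imwrite('pics/d.png',a[:,:,::-1])
p=cloud("wrist",d,d>0); c=np.array([.4998,.214])
e=np.hypot(*(p[:,:2]-c).T); q=p[(p[:,2]>.045)&(p[:,2]<.056)&(e<.09)&(e>.06)]
r=.0785
for _ in range(6):
    ee=np.hypot(*(q[:,:2]-c).T); k=abs(ee-r)<.005; c,r=fitc(q[k])
print("dish",c,r,k.sum())
e=np.hypot(*(p[:,:2]-c).T); l=p[(e>.083)&(e<.11)&(p[:,2]>.03)&(p[:,2]<.06)]
if len(l): print("lip",len(l),np.degrees(np.arctan2(*(l.mean(0)[:2]-c)[::-1])))
a2,d2=arm.snapshot("scene"); m=arm.camera_model("scene")
cv2.imwrite('pics/e.png',cv2.resize(a2[60:300,180:420,::-1],(600,600)))
E
```

```text
[0.4919841  0.18053251 0.248591  ] [-1.79962923e+02  1.31310813e-01  2.64414079e+01] 0.01808158255717304
dish [0.50103553 0.21494432] 0.0771429206312669 1799
lip 356 -99.57920850036469
```

View pics/d.png

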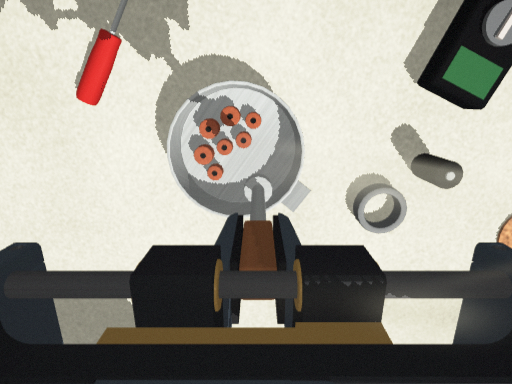

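View pics/e.png

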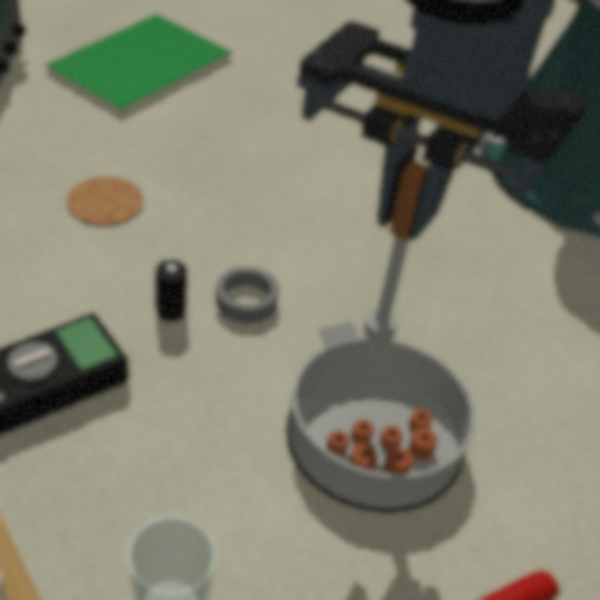

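The wrist view shows the foot at (258,188) inside the dish's rim, with the lip at (296,194). All the beads are on the far side, around (225,140). I'll check the rod's tilt and get the coaster centre now that it's bare.

```bash
python3 - <<'E'
from h import *
s=arm.sense(); t=np.array(s["eef_pos"]); print(t,s["orientation"])
a,d=arm.snapshot("wrist"); p=cloud("wrist",d,d>0)
n=np.hypot(*(p[:,:2]-t[:2]).T)
for z0,z1 in ((.095,.121),(.13,.2)):
    q=p[(n<.035)&(p[:,2]>z0)&(p[:,2]<z1)]; print(z0,len(q),q.mean(0)-t,q.min(0)-t,q.max(0)-t)
a,d=arm.snapshot("top"); hsv=cv2.cvtColor(a,cv2.COLOR_RGB2HSV); p=cloud("top",d,hsv[...,1]>90)
q=p[(np.hypot(p[:,0]-.572,p[:,1]+.21)<.06)]; print("coaster",(q.min(0)+q.max(0))/2,np.ptp(q,axis=0),q.mean(0))
E
```

```text
[0.49274469 0.1792463  0.24898752] [-1.79982970e+02  1.01769864e-01  2.64337590e+01]
0.095 465 [ 0.00298061  0.00200895 -0.13225441] [-0.01396107 -0.01364206 -0.14440196] [ 0.01314141  0.01379263 -0.12807677]
0.13 396 [ 0.00332718  0.00211269 -0.0790535 ] [-0.00283175 -0.00507504 -0.11891688] [ 0.0054399   0.00623367 -0.04901607]
coaster [ 0.57322638 -0.21240332  0.00288024] [0.08711995 0.09037214 0.01373027] [ 0.57213898 -0.21172285  0.00361386]
```

Emit:
{"method": "arm_command", "body": {
  "travel": [
    [0.005,0,0.03],
    [0.005,0,0.08],
    [0.005,0,0.13],
    [0.005,0,0.18],
    [0.005,0,0.215],
    [0.005,0,0.23],
    [0.005,0,0.233],
    [0.005,0,0.233],
    [0.005,0,0.233]
  ],
  "dr": [
    [0,0,0],
    [0,0,0],
    [0,0,0],
    [0,0,0],
    [0,0,0],
    [0,0,0],
    [0,0,0],
    [0,0,0],
    [0,0,0]
  ],
  "grip": [1,1,1,1,1,1,1,1,1]
}}

```text
time_s: 6.55
eef_pos: [0.4962, 0.1794, 0.1577]
orientation: [180.0, -0.1, 26.3]
force: [-0.0, -0.1, -1.2]
gripper_width: 0.0181
```

Emit:
{"method": "arm_command", "body": {
  "travel": [
    [-0.0166,-0.0157,0.004],
    [-0.0286,-0.0352,0.004],
    [-0.0351,-0.0571,0.004],
    [-0.0357,-0.0799,0.004],
    [-0.0304,-0.1021,0.004],
    [-0.0196,-0.1222,0.004],
    [-0.0039,-0.1388,0.004],
    [0.0156,-0.1508,0.004],
    [0.0375,-0.1573,0.004],
    [0.0603,-0.1579,0.004],
    [0.0825,-0.1526,0.004],
    [0.1026,-0.1418,0.004]
  ],
  "dr": [
    [0,0,0],
    [0,0,0],
    [0,0,0],
    [0,0,0],
    [0,0,0],
    [0,0,0],
    [0,0,0],
    [0,0,0],
    [0,0,0],
    [0,0,0],
    [0,0,0],
    [0,0,0]
  ],
  "grip": [1,1,1,1,1,1,1,1,1,1,1,1]
}}

```text
time_s: 7.75
eef_pos: [0.5082, 0.2484, 0.1553]
orientation: [180.0, -0.0, 26.3]
force: [-0.3, -0.3, -1.9]
gripper_width: 0.0178
```

Emit:
{"method": "arm_command", "body": {
  "travel": [
    [0.0166,0.0157,0],
    [0.0286,0.0352,0],
    [0.0351,0.0571,0],
    [0.0357,0.0799,0],
    [0.0304,0.1021,0],
    [0.0196,0.1222,0],
    [0.0039,0.1388,0],
    [-0.0156,0.1508,0],
    [-0.0375,0.1573,0],
    [-0.0603,0.1579,0],
    [-0.0825,0.1526,0],
    [-0.1026,0.1418,0]
  ],
  "dr": [
    [0,0,0],
    [0,0,0],
    [0,0,0],
    [0,0,0],
    [0,0,0],
    [0,0,0],
    [0,0,0],
    [0,0,0],
    [0,0,0],
    [0,0,0],
    [0,0,0],
    [0,0,0]
  ],
  "grip": [1,1,1,1,1,1,1,1,1,1,1,1]
}}

```text
time_s: 8.95
eef_pos: [0.4947, 0.1792, 0.1553]
orientation: [-180.0, 0.0, 26.3]
force: [-0.1, 0.5, -1.3]
gripper_width: 0.0182
```

```bash
python3 - <<'E'
from h import *
s=arm.sense(); t=np.array(s["eef_pos"]); print(t,s["orientation"],s["force"])
a,d=arm.snapshot("wrist"); p=cloud("wrist",d,d>0)
cv2.imwrite('pics/f.png',a[:,:,::-1])
n=np.hypot(*(p[:,:2]-t[:2]).T)
for z0,z1 in ((.0,.03),(.035,.1)):
    q=p[(n<.025)&(p[:,2]>z0)&(p[:,2]<z1)]; print(z0,len(q),q.mean(0)-t,q.min(0)-t,q.max(0)-t)
E
```

```text
[0.4946749  0.1791512  0.15534928] [-1.79997106e+02  6.11592746e-03  2.63089142e+01] [-0.12599706  0.4803014  -1.31325608]
0.0 1693 [ 3.63359505e-03  1.01427867e-04 -1.41694290e-01] [-0.02481451 -0.02472113 -0.15129191] [ 0.0248894   0.02466779 -0.12560499]
0.035 355 [ 0.0015701   0.0031273  -0.08412965] [-0.00501107 -0.00420785 -0.12032217] [ 0.00364788  0.0070667  -0.05551969]
```

View pics/f.png

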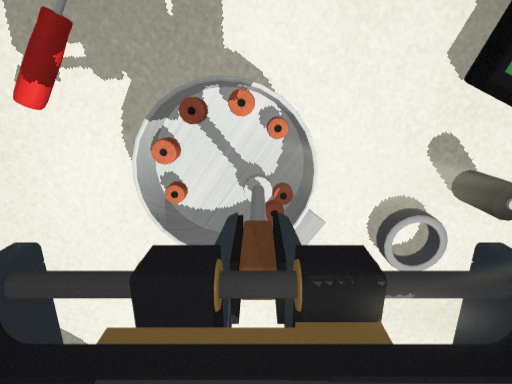

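The first turn went cleanly. All seven beads are still in the dish and pushed out to the wall, and the rod is straight in the jaws. I'll do two more turns.

Emit:
{"method": "arm_command", "body": {
  "travel": [
    [-0.0166,-0.0157,0],
    [-0.0286,-0.0352,0],
    [-0.0351,-0.0571,0],
    [-0.0357,-0.0799,0],
    [-0.0304,-0.1021,0],
    [-0.0196,-0.1222,0],
    [-0.0039,-0.1388,0],
    [0.0156,-0.1508,0],
    [0.0375,-0.1573,0],
    [0.0603,-0.1579,0],
    [0.0825,-0.1526,0],
    [0.1026,-0.1418,0]
  ],
  "dr": [
    [0,0,0],
    [0,0,0],
    [0,0,0],
    [0,0,0],
    [0,0,0],
    [0,0,0],
    [0,0,0],
    [0,0,0],
    [0,0,0],
    [0,0,0],
    [0,0,0],
    [0,0,0]
  ],
  "grip": [1,1,1,1,1,1,1,1,1,1,1,1]
}}

```text
time_s: 10.2
eef_pos: [0.5082, 0.2484, 0.1553]
orientation: [-180.0, -0.0, 26.3]
force: [0.1, 0.1, -2.4]
gripper_width: 0.0176
```

Emit:
{"method": "arm_command", "body": {
  "travel": [
    [0.0166,0.0157,0],
    [0.0286,0.0352,0],
    [0.0351,0.0571,0],
    [0.0357,0.0799,0],
    [0.0304,0.1021,0],
    [0.0196,0.1222,0],
    [0.0039,0.1388,0],
    [-0.0156,0.1508,0],
    [-0.0375,0.1573,0],
    [-0.0603,0.1579,0],
    [-0.0825,0.1526,0],
    [-0.1026,0.1418,0]
  ],
  "dr": [
    [0,0,0],
    [0,0,0],
    [0,0,0],
    [0,0,0],
    [0,0,0],
    [0,0,0],
    [0,0,0],
    [0,0,0],
    [0,0,0],
    [0,0,0],
    [0,0,0],
    [0,0,0]
  ],
  "grip": [1,1,1,1,1,1,1,1,1,1,1,1]
}}

```text
time_s: 11.4
eef_pos: [0.4947, 0.1792, 0.1553]
orientation: [-180.0, 0.0, 26.3]
force: [-0.5, 0.3, -1.2]
gripper_width: 0.0177
```

Emit:
{"method": "arm_command", "body": {
  "travel": [
    [-0.0166,-0.0157,0],
    [-0.0286,-0.0352,0],
    [-0.0351,-0.0571,0],
    [-0.0357,-0.0799,0],
    [-0.0304,-0.1021,0],
    [-0.0196,-0.1222,0],
    [-0.0039,-0.1388,0],
    [0.0156,-0.1508,0],
    [0.0375,-0.1573,0],
    [0.0603,-0.1579,0],
    [0.0825,-0.1526,0],
    [0.1026,-0.1418,0]
  ],
  "dr": [
    [0,0,0],
    [0,0,0],
    [0,0,0],
    [0,0,0],
    [0,0,0],
    [0,0,0],
    [0,0,0],
    [0,0,0],
    [0,0,0],
    [0,0,0],
    [0,0,0],
    [0,0,0]
  ],
  "grip": [1,1,1,1,1,1,1,1,1,1,1,1]
}}

```text
time_s: 12.6
eef_pos: [0.5082, 0.2485, 0.1553]
orientation: [180.0, -0.0, 26.3]
force: [0.2, 0.7, -2.2]
gripper_width: 0.0177
```

Emit:
{"method": "arm_command", "body": {
  "travel": [
    [0.0166,0.0157,0],
    [0.0286,0.0352,0],
    [0.0351,0.0571,0],
    [0.0357,0.0799,0],
    [0.0304,0.1021,0],
    [0.0196,0.1222,0],
    [0.0039,0.1388,0],
    [-0.0156,0.1508,0],
    [-0.0375,0.1573,0],
    [-0.0603,0.1579,0],
    [-0.0825,0.1526,0],
    [-0.1026,0.1418,0]
  ],
  "dr": [
    [0,0,0],
    [0,0,0],
    [0,0,0],
    [0,0,0],
    [0,0,0],
    [0,0,0],
    [0,0,0],
    [0,0,0],
    [0,0,0],
    [0,0,0],
    [0,0,0],
    [0,0,0]
  ],
  "grip": [1,1,1,1,1,1,1,1,1,1,1,1]
}}

```text
time_s: 13.8
eef_pos: [0.4947, 0.1792, 0.1554]
orientation: [-180.0, 0.0, 26.3]
force: [-0.0, -0.5, -1.6]
gripper_width: 0.0181
```

Emit:
{"method": "arm_command", "body": {
  "travel": [
    [0,0,0],
    [0,0,-0.03],
    [0,0,-0.09],
    [0,0,-0.16],
    [0,0,-0.22],
    [0,0,-0.235],
    [0,0,-0.235],
    [0,0,-0.235]
  ],
  "dr": [
    [0,0,0],
    [0,0,0],
    [0,0,0],
    [0,0,0],
    [0,0,0],
    [0,0,0],
    [0,0,0],
    [0,0,0]
  ],
  "grip": [1,1,1,1,1,1,1,1]
}}

```text
time_s: 14.6
eef_pos: [0.4953, 0.1792, 0.2485]
orientation: [-180.0, 0.1, 26.3]
force: [0.8, -0.0, -1.9]
gripper_width: 0.0177
```

```bash
python3 - <<'E'
from h import *
s=arm.sense(); t=np.array(s["eef_pos"]); print(t,s["orientation"],s["force"])
a,d=arm.snapshot("wrist"); p=cloud("wrist",d,d>0)
cv2.imwrite('pics/g.png',a[:,:,::-1])
n=np.hypot(*(p[:,:2]-t[:2]).T)
for z0,z1 in ((-.15,-.127),(-.115,-.05)):
    q=p[(n<.03)&(p[:,2]-t[2]>z0)&(p[:,2]-t[2]<z1)]; print(z0,len(q),q.mean(0)-t,q.min(0)-t,q.max(0)-t)
print(inv_tool(np.array([.5715,-.2135,t[2]])-t,s))
E
```

```text
[0.49525771 0.1792238  0.24849227] [-1.79990185e+02  5.30403384e-02  2.63208138e+01] [ 0.83031159 -0.03518849 -1.93412248]
-0.15 470 [ 0.00240946  0.00282375 -0.1327727 ] [-0.01486648 -0.0129524  -0.1451209 ] [ 0.01228927  0.01464496 -0.12704691]
-0.115 375 [ 0.00270168  0.00300598 -0.07829941] [-0.00390476 -0.00402013 -0.1148724 ] [ 0.00485278  0.00691399 -0.0500235 ]
[-2.64486347e-01  9.64534813e-01  7.96167451e-05]
```

View pics/g.png

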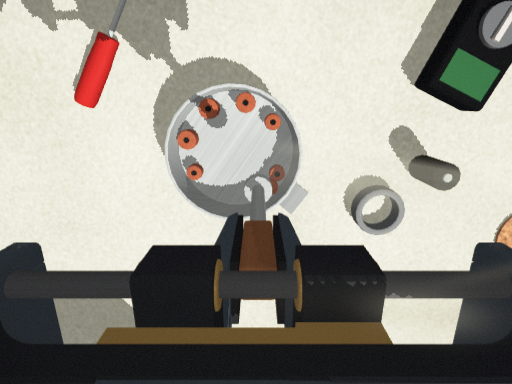

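Emit:
{"method": "arm_command", "body": {
  "travel": [
    [-0.01,0.036,0],
    [-0.03,0.108,0],
    [-0.057,0.208,0],
    [-0.084,0.305,0],
    [-0.11,0.402,0],
    [-0.137,0.499,0],
    [-0.163,0.596,0],
    [-0.19,0.693,0],
    [-0.216,0.788,0],
    [-0.24,0.876,0],
    [-0.258,0.942,0],
    [-0.264,0.964,0]
  ],
  "dr": [
    [0,0,0],
    [0,0,0],
    [0,0,0],
    [0,0,0],
    [0,0,0],
    [0,0,0],
    [0,0,0],
    [0,0,0],
    [0,0,0],
    [0,0,0],
    [0,0,0],
    [0,0,0]
  ],
  "grip": [1,1,1,1,1,1,1,1,1,1,1,1]
}}

```text
time_s: 15.85
eef_pos: [0.5715, -0.216, 0.2484]
orientation: [-180.0, 0.1, 26.2]
force: [-0.5, -0.3, -1.9]
gripper_width: 0.0175
```

Emit:
{"method": "arm_command", "body": {
  "travel": [
    [0,0,0],
    [0,0,0.03],
    [0,0,0.08],
    [0,0,0.13],
    [0,0,0.18],
    [0,0,0.21],
    [0,0,0.225],
    [0,0,0.235],
    [0,0,0.235],
    [0,0,0.235]
  ],
  "dr": [
    [0,0,0],
    [0,0,0],
    [0,0,0],
    [0,0,0],
    [0,0,0],
    [0,0,0],
    [0,0,0],
    [0,0,0],
    [0,0,0],
    [0,0,0]
  ],
  "grip": [1,1,1,1,1,1,1,1,1,1]
}}

```text
time_s: 16.85
eef_pos: [0.5723, -0.2132, 0.1559]
orientation: [180.0, -0.0, 26.3]
force: [0.3, 0.2, -0.6]
gripper_width: 0.0178
```

```bash
python3 - <<'E'
from h import *
s=arm.sense(); t=np.array(s["eef_pos"]); print(t,s["orientation"],s["force"])
a,d=arm.snapshot("wrist"); p=cloud("wrist",d,d>0)
n=np.hypot(*(p[:,:2]-t[:2]).T)
for z0,z1 in ((-.139,-.127),(-.115,-.05)):
    q=p[(n<.03)&(p[:,2]-t[2]>z0)&(p[:,2]-t[2]<z1)]; print(z0,len(q),q.mean(0)-t,q.min(0)-t,q.max(0)-t)
E
```

```text
[ 0.57226728 -0.21320897  0.15594643] [ 1.79961909e+02 -3.50465490e-02  2.63220924e+01] [ 0.26926943  0.15007747 -0.61546958]
-0.139 436 [ 0.00249933  0.00269786 -0.13167366] [-0.01392537 -0.01260044 -0.13896328] [ 0.01284073  0.01457084 -0.1274161 ]
-0.115 376 [ 0.00309379  0.00301685 -0.07867762] [-0.00338151 -0.00428477 -0.11499341] [ 0.00520904  0.00707245 -0.05001063]
```

Emit:
{"method": "arm_command", "body": {
  "travel": [
    [0,0,0.007],
    [0,0,0.012],
    [0,0,0.014],
    [0,0,0.015],
    [0,0,0.015]
  ],
  "dr": [
    [0,0,0],
    [0,0,0],
    [0,0,0],
    [0,0,0],
    [0,0,0]
  ],
  "grip": [1,1,1,1,1]
}}

```text
time_s: 17.4
eef_pos: [0.5721, -0.2132, 0.15]
orientation: [-180.0, -0.0, 26.3]
force: [-3.8, 2.0, 9.0]
gripper_width: 0.0175
```

Contact at about 10 N. Now I'll release slowly and then lift off.

Emit:
{"method": "arm_command", "body": {
  "travel": [
    [0,0,0],
    [0,0,0],
    [0,0,0],
    [0,0,0],
    [0,0,0],
    [0,0,0],
    [0,0,0],
    [0,0,0],
    [0,0,0],
    [0,0,0]
  ],
  "dr": [
    [0,0,0],
    [0,0,0],
    [0,0,0],
    [0,0,0],
    [0,0,0],
    [0,0,0],
    [0,0,0],
    [0,0,0],
    [0,0,0],
    [0,0,0]
  ],
  "grip": [0.78,0.75,0.7,0.6,0.5,0.3,0,0,0,0],
  "newtons": 10
}}

```text
time_s: 18.4
eef_pos: [0.5719, -0.2132, 0.1493]
orientation: [-180.0, 0.0, 26.3]
force: [-0.7, 0.4, -0.4]
gripper_width: 0.0806
```

Emit:
{"method": "arm_command", "body": {
  "travel": [
    [0,0,0],
    [0,0,-0.03],
    [0,0,-0.1],
    [0,0,-0.2],
    [0,0,-0.3],
    [0,0,-0.32],
    [0,0,-0.32],
    [0,0,-0.32]
  ],
  "dr": [
    [0,0,0],
    [0,0,0],
    [0,0,0],
    [0,0,0],
    [0,0,0],
    [0,0,0],
    [0,0,0],
    [0,0,0]
  ],
  "grip": [0,0,0,0,0,0,0,0]
}}

```text
time_s: 19.2
eef_pos: [0.5714, -0.213, 0.2766]
orientation: [-180.0, 0.0, 26.3]
force: [-0.0, 0.6, -0.6]
gripper_width: 0.0913
```

```bash
python3 - <<'E'
from h import *
a,d=arm.snapshot("wrist"); p=cloud("wrist",d,d>0)
for z0,z1 in ((.165,.185),(.012,.03)):
    q=p[(p[:,2]>z0)&(p[:,2]<z1)&(np.hypot(p[:,0]-.572,p[:,1]+.213)<.05)]; print(z0,len(q),(q.min(0)+q.max(0))/2,q[:,2].max())
b,_=arm.snapshot("scene"); c,_=arm.snapshot("top")
v=np.hstack([cv2.resize(b[70:270,190:390],(400,400)),cv2.resize(c[110:260,100:250],(400,400))]); cv2.imwrite('pics/h.png',v[:,:,::-1]); print(arm.sense()["force"])
E
```

```text
0.165 442 [ 0.57069259 -0.21193349  0.17047419] 0.17594241912537922
0.012 220 [ 0.57069605 -0.21198135  0.01923256] 0.026302091887004553
[ 0.28373038 -0.20182754 -0.77066951]
```

View pics/h.png

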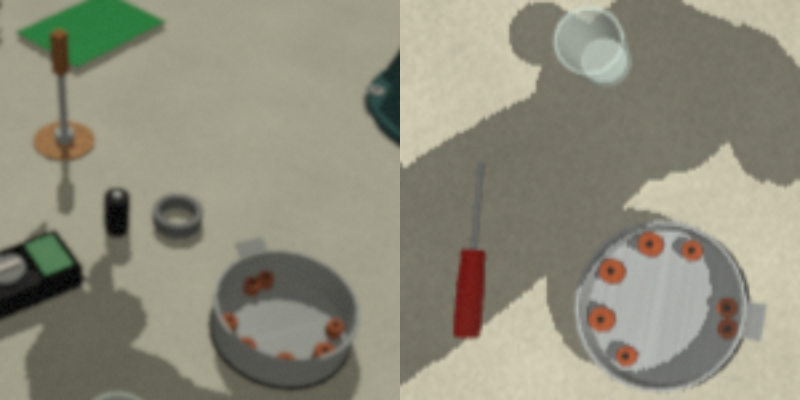

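The left half of the picture shows the rod upright on the coaster at (64,130). The right half shows all seven beads in the dish, spread round the wall, so I'm handing in.

```bash
python3 -c "
from rig import arm
print(arm.finish_job())"
```

```text
the job is handed in; nothing more can be done
None
```

I gripped the rod by its handle and stirred three clockwise turns at about 35 mm radius, with the foot 3–6 mm above the dish floor. I then set the rod back on the coaster, let go, and handed the job in at about 19 s; it gave no verdict.

- **Rod:** it stands upright, with its top and foot axes agreeing to under 1 mm. It sits about 2 mm from the coaster centre, and the gripper is open and clear above it.
- **Beads:** all seven show in the dish. Judged by eye from the pictures before and after stirring, each moved roughly 20 mm or more. I did not track individual beads, and after the first turn they sat along the wall and hardly shifted further.
- **Bystanders:** nothing I did came near them, and those visible in the last picture look unmoved. I did not measure them, and the jar was not in the last views I checked.
- **Failed checks:** none failed or disagreed. The highest force reading at the end of a move was about 10 N, when the rod touched the cork; I did not log it in between.

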